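# Lock the sprung tilt stand level

## Robot

A 6-joint arm with a two-finger parallel gripper is mounted at the origin on a cart in front of the work surface, level with it; the furniture and walls round the work are solid. World frame = base frame: x ahead of the robot, y to its left, z up, the work surface at z = 0. Lengths are in mm, angles in degrees, forces in N, time in s.
With the tool pointing down it reaches from about 300 to 850 mm from the base axis. Payload 4.2 kg.
Tool frame: the origin (TCP) lies midway between the tips of the shut fingers; the grasp point (between the pads) lies env.hold_point_z behind it (env.hold_point_z is the distance from the TCP to the grasp point, in mm); z points along the fingers, y is the line along which they close (so a half turn about z gives the same grasp; the last joint's range is limited). The gripper opens to 91 mm and grips with 3 to 60 N. Pads are 32 mm wide; open, the fingers measure 118 mm over their backs; the gripper's body (76 mm by 178 mm) begins 60 mm behind the grasp point.
Start: joints at [75.172, 18.312, 89.639, -0, 72.044, -1.146], TCP at [136.01, 558.701, 191.076] pointing down, gripper open.
Joint ranges: [-177.97, 177.97], [-48.28, 115.42], [12.27, 149.76], [-77.06, 257.06], [2.81, 150.46], [-146.56, 146.56]. Speed limits (degrees/s): [147.25, 147.25, 180, 180, 180, 180].

## Interface

Orientations are given as [roll, pitch, yaw] about the fixed x, y, z axes, in that order (R = Rz(yaw) Ry(pitch) Rx(roll)).
In Python, from workcell import env, viewer, spotter gives the robot as it stands.
- The arm moves only by the tool apply_moves, never from a script. Its arguments are lists of equal length, an entry for each row: "delta_pos": the shift along the world's x, y, z normalised to -1 to 1, where 1 is 120 mm, a list of three; "rot": the turn, a rotation vector about the world's x, y, z normalised to -1 to 1, where 1 is 1.5 rad, a list of three; "hand": the opening, from 0 (shut) to 1 (fully open). A call has 1 to 10 rows; each row is the pose to reach, as a shift and turn from the pose commanded when the call began; what a row does not reach only later rows make up. A row lasts 1/12 s, in which the tool goes at most 41.7 mm and 7.16 degrees, less where a joint would pass 70% of its speed; a pose out of reach is approached as far as the arm can. A call with a number of a shift or a turn outside -1 to 1 is refused whole. A call with a gripper value outside its range is refused whole. The fingers move at their own pace and stop on an object; "newtons" is the grip in N (left out, the last holds). Time passes only in rows, so rows that repeat a pose let the fingers close. It gives the time, the measured TCP pose, the force, the opening and the grip force at its end, in the units of the state.
- env.state(): the state, without advancing time (a new reading comes with each control period).
- viewer.grab_frame(name): name is "scene" or "top"; returns a dict with "pixels" (420x560x3 uint8, red, green, blue), "camera_matrix" (3x3 intrinsics, pixels), "k1" (the pictures are not rectified: a ray, as slopes to the right and down, at radius r is drawn at 1 + k1 r^2 times it, then the intrinsics apply), "R" (3x3) and "t" (3): a world point X has camera coordinates R X + t. Camera axes: x right, y down, z forward; pixel columns grow to the right and rows downward; lengths in mm; the calibration is good to about 2 mm. A picture is of the moment at which its call begins. There is no depth.
- env.job_done(): hands the job in; it is judged then, once.
Trained networks look in a picture, given as the dict that the camera call returned (one of the last four; its "shot" number tells which), for a name from the list of things; names that differ only in an ending like _2 or _b are one class to them, and where a whole thing is asked for, a point or a joint stands for the part that bears it (a point fixed in the world has none). Each returns a list of dicts, best first, with "score" (0 to 1); they miss things now and then, are a little off and sometimes report something else, mostly with a low value. They report only what shows in the picture. A call takes as long as a camera call.
- spotter.trace(picture, query): "mask" (420x560 bool, what is visible of it) and "box" ([centre column, centre row, width, height] in pixels, round what is visible of it).
- spotter.landmark_of(picture, query): "position" ([column, row] in pixels: a listed point, or the origin of a listed thing).
The state is a dict: "time_s": time; "qpos": joint angles; "qvel": joint speeds; "effort": joint torques, N m; "ee_pos": TCP position; "ee_rot": TCP orientation; "force": force on the tool from outside, world axes, zero at the start; "torque": the same for the moment, N m; "gripper_width": finger opening in mm; "gripper_force": force on a finger pad.
Only numpy, scipy, OpenCV 4.12 (cv2) and the standard library are available. Lean on these libraries where they do the work, as an engineer would, in place of code of your own. Each camera call takes 0.05 s, during which the arm holds its last target. There are 200 camera calls.

## Task

Push the sprung plate of the tilt stand down until it lies level on its rubber buffers and, keeping it down, slide the bolt along the plate's front edge fully home under the steel keeper, so that the plate stays locked level when you let go. Do not force it: never load the stop with its buffers and keeper by more than 15 N. Leave the other things on the bench where they are.

Things in the scene. Friction and masses are not known exactly. Their poses are not given: they have to be found in the camera images.
- tilt_stand: Grey tilt stand for microplates, fixed to the bench; base 160 (x) x 206 (y) x 12 mm. Origin on the bench, under the middle of the plate; +x points from the plate's free front edge to its hinge, +y along the hinge to the keeper side, z up. Hinged on it is a bare aluminium plate, 130 x 160 x 5 mm, which a spring holds with its front edge (-x) up.
- hinge (a point): Middle of the plate's hinge axis, on the stand 55 mm to +x of its origin and 42 mm above the bench; its y axis is the hinge axis. Axes as the stand's.
- tilt_plate (a joint): Tilt of the plate, rad: 0 = level, positive = front edge up. It rests raised at 0.28. Holding it takes about 6 N (raised) to 9 N (level) downwards at the bolt, 105 mm from the hinge.
- lock_bolt (a joint): Travel of the bolt, m: 0 = withdrawn, grows towards the stand's +y, 0.024 = end of travel, fully home, nose 18 mm under the keeper's roof. Starts at 0 to 0.004, stays where it is left, takes about 4 N to slide and more where it rubs on the keeper.
- tab_foot (a point): Middle of the foot of the bolt's black rubber-sleeved tab, on top of the steel slide bar (130 x 20 x 6 mm, along the plate's front edge). Tab: grippy, 22 (x) x 10 thick (y) x 28 mm tall; 55 mm of bar on either side is free for fingertips to press on. In the plate's frame 105 mm to -x of the hinge and 11 mm above it: it swings with the plate, 7 mm towards -x going down. y axis = sliding direction.
- bolt_nose (a point): Middle of the end face of the bolt's flat nose, 10 mm wide (x), 7 mm thick (z), at the +y end of the slide bar, 82 mm from the tab's middle. Withdrawn, it reaches 2 mm past the plate's side edge. Turns and moves with the bolt.
- stop_bracket: Fixed foot of the stop (origin and axes as the stand's). It carries a cross bar with two rubber buffers under the plate's front edge (x = -50, y = -45 and +45 mm) and the keeper. A screw sets bar, buffers and keeper together up to 6 mm higher or lower than nominal, different every time and shown by no listed pose. The whole stop (buffers and keeper) must not bear over 15 N.
- buffer_nominal (a point): Nominal top of the buffers, midway between them, 38 mm above the bench. With the screw setting the plate meets them somewhere between -0.08 and +0.05 rad tilt, so find them by feel: resistance then rises steeply, some 20 N per mm. The plate must be down on them for the bolt to enter the keeper.
- keeper_nominal (a point): Nominal middle of the underside of the keeper's roof, 51.5 mm above the bench: a steel arch beside the plate, 16 mm long (y), opening 20 mm wide. With the plate on the buffers the nose has about 1.5 mm of air under the roof; if it is higher it strikes the arch's face. When let go, the spring lifts the nose against the roof and the plate stays locked at -0.065 to +0.065 rad.
- vial: Screw-cap vial, 24 mm across, 52 mm tall, standing beside the stand on its -y side; origin under its middle. Bystander.
- dropper: White dropper bottle, 27 mm across, 53 mm tall, standing beside the stand on its +y side; origin under its middle. Bystander.
- tape: Roll of tape lying flat, 76 mm across, 18 mm high; origin under its middle. Bystander.
- eraser: Tan foam block, 22 x 50 x 18 mm; origin under its middle. Bystander.
- timer: Digital bench timer lying flat, 60 x 62 x 19 mm; origin under its middle. Bystander.

How it is judged (in metres and radians):
On the way:
1. the plate is pushed down level (within 0.08 rad) with the bolt still withdrawn (value of joint tilt_plate below 0.08 rad and value of joint lock_bolt below 0.01 m), for 0.1 s.
At the end, for the whole second after the job is handed in: The plate stays level by itself (within 0.08 rad, at rest) with the bolt at least 18 mm along its 24 mm travel, under the keeper (value of joint tilt_plate between -0.08 and 0.08 rad and value of joint lock_bolt above 0.018 m and velocity of joint tilt_plate between -0.1 and 0.1 rad/s); the robot touches nothing.
It fails at once if the stop (buffers and keeper) is loaded by more than 15 N (contact force between stop_bracket and anything else above 15 N).
It fails at once if a bystander is moved by more than 20 mm (distance of any of vial, dropper, tape, eraser, timer from where it was at the start of the episode above 0.02 m).
It also fails if it takes over 42 s, if anything falls off the work surface, if the arm or the gripper's body presses on something with over 40 N, if the wrist force passes 120 N, or if a joint passes its speed limit or range.

## Working session

There is one attempt and no reset: what is moved stays moved. The work goes in short steps, Python scripts to look and compute and a tool call to move; the robot and the scene stay as the last step left them, time stands still between calls to the robot, and variables do not carry over. Pictures are saved under pics/ and viewed, at most 10 in all, crops included, and the job is handed in when it is done.

Besides the shell and the picture viewer there is one more tool, called after "Request:" as name(argument=value, ...), one argument or row to a line, values as JSON. apply_moves: Moves the arm, as the interface text tells. Its arguments: {"type":"object","properties":{"delta_pos":{"type":"array"},"rot":{"type":"array"},"hand":{"type":"array"},"newtons":{"type":"number"}},"required":["delta_pos","rot","hand"]}

```bash
mkdir -p pics
cat > h.py <<'E'
import numpy as np, cv2
from workcell import env, viewer, spotter
def ray(p,uv):
    K=np.array(p["camera_matrix"]);k=p["k1"]
    d=np.array([(uv[0]-K[0,2])/K[0,0],(uv[1]-K[1,2])/K[1,1]]);s=d.copy()
    for _ in range(20): s=d/(1+k*(s@s))
    R=np.array(p["R"]);t=np.array(p["t"])
    return -R.T@t, R.T@np.array([s[0],s[1],1.])
def atz(p,uv,z):
    c,d=ray(p,uv); return c+d*(z-c[2])/d[2]
def tri(a,ua,b,ub):
    A=[];y=[]
    for p,u in((a,ua),(b,ub)):
        c,d=ray(p,u);d=d/np.linalg.norm(d);P=np.eye(3)-np.outer(d,d);A.append(P);y.append(P@c)
    X=np.linalg.lstsq(np.vstack(A),np.hstack(y),rcond=None)[0]
    return X,np.linalg.norm(A[0]@X-y[0])
def proj(p,X):
    c=np.array(p["R"])@X+np.array(p["t"]);s=c[:2]/c[2];s=s*(1+p["k1"]*(s@s));K=np.array(p["camera_matrix"])
    return [K[0,0]*s[0]+K[0,2],K[1,1]*s[1]+K[1,2]]
def save(p,n): cv2.imwrite(n,cv2.cvtColor(p["pixels"],cv2.COLOR_RGB2BGR))
E
python3 - <<'E'
from h import *
np.set_printoptions(precision=1,suppress=True)
a=viewer.grab_frame("scene");b=viewer.grab_frame("top");save(a,"pics/s0.png");save(b,"pics/t0.png")
print(env.state(), env.hold_point_z)
for n in "tilt_stand hinge tab_foot bolt_nose buffer_nominal keeper_nominal vial dropper tape eraser timer".split():
    l=[spotter.landmark_of(p,n) for p in(a,b)]
    print(n,[(np.array(x[0]["position"]),round(x[0]["score"],2)) if x else None for x in l],end=' ')
    if l[0] and l[1]: print(*tri(a,l[0][0]["position"],b,l[1][0]["position"]))
    else: print()
E
```

```text
{'time_s': 0.1, 'qpos': array([75.2, 18.3, 89.7, -0. , 72. , -1.1]), 'qvel': array([-0. ,  0. , -0.1,  0. ,  0.1, -0.1]), 'effort': array([ -0. , -41.3, -23.3,   0.1,   0. ,  -0. ]), 'ee_pos': array([135.9, 558.2, 190.3]), 'ee_rot': array([-179.9,   -0. ,  166.3]), 'force': array([ 0.3, -0.4, -1. ]), 'torque': array([-0.,  0., -0.]), 'gripper_force': 0.0, 'gripper_width': 91.36378515779631} 18.8
tilt_stand [(array([311.8, 247.2]), 0.75), (array([301.1, 194. ]), 0.56)] [557.4 -44.6 -12.7] 0.7265963026391017
hinge [(array([329.2, 224. ]), 0.69), (array([177.6, 260.9]), 0.38)] [488.1 145.   51.3] 219.1157393726136
tab_foot [(array([299., 233.]), 0.62), (array([307. , 206.6]), 0.8)] [508.8 -57.6  75.8] 1.2967201538209305
bolt_nose [(array([277.2, 213.2]), 0.85), (array([278.1, 210.5]), 0.65)] [497.5  25.4  77.6] 0.08248309504832152
buffer_nominal [(array([292.9, 245.9]), 0.63), None] 
keeper_nominal [(array([294.9, 357.4]), 0.73), (array([272.6, 216.7]), 0.44)] [ 553.9   40.6 -670.8] 27.546944898645553
vial [(array([349.4, 282.6]), 0.71), (array([347.4, 191. ]), 0.63)] [ 567.8 -187.1   -8.2] 0.45565989307981075
dropper [(array([277.7, 210.5]), 0.5), (array([248., 194.]), 0.51)] [555.8 119.5 -16.7] 0.7505206151583879
tape [(array([177.8, 186.2]), 0.8), (array([176. , 260.4]), 0.66)] [351.5 331.2   4.2] 3.4749767102314344
eraser [(array([295. , 355.6]), 0.85), (array([381.1, 265.5]), 0.65)] [ 344.7 -289.1   11.2] 4.937342729923831
timer [(array([405.2, 295.8]), 0.83), (array([383.9, 164.2]), 0.59)] [ 646.5 -294.5    9.8] 3.5854854667315115
```

View pics/s0.png

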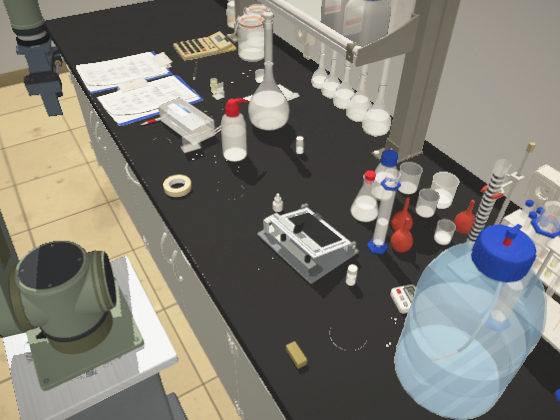

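View pics/t0.png

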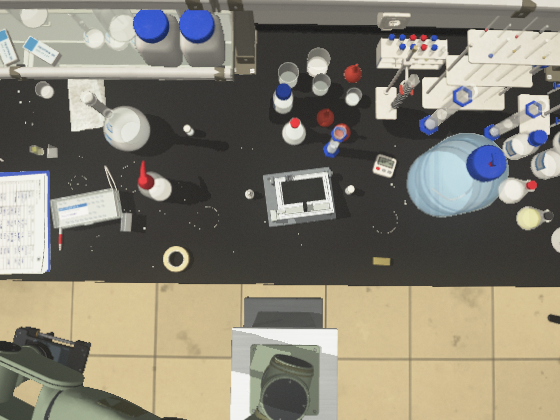

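Run:
```python
from h import *
a=cv2.imread("pics/s0.png");b=cv2.imread("pics/t0.png")
A=cv2.resize(a[190:295,250:370],None,fx=5,fy=5,interpolation=cv2.INTER_CUBIC)
B=cv2.resize(b[160:235,240:360],None,fx=6,fy=6,interpolation=cv2.INTER_CUBIC)
cv2.imwrite("pics/s0c.png",A);cv2.imwrite("pics/t0c.png",B)
```

```text
(no output)
```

View pics/s0c.png

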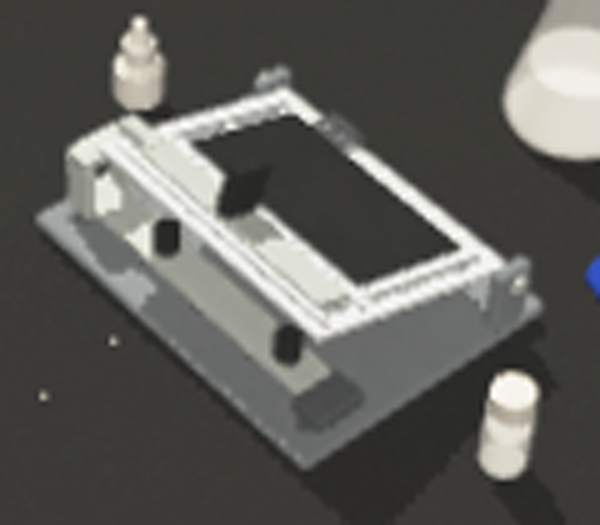

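View pics/t0c.png

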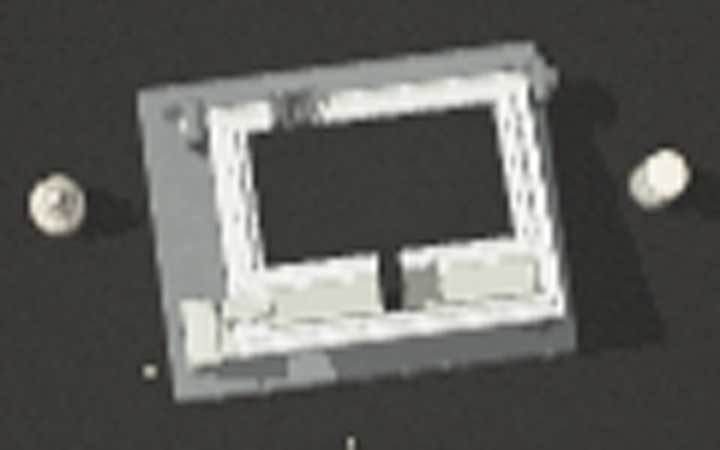

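Run:
```python
from h import *
from scipy.optimize import least_squares
np.set_printoptions(precision=1,suppress=True)
a=viewer.grab_frame("scene");b=viewer.grab_frame("top")
c=[(80,103),(80,-103),(-80,-103),(-80,103)]
T=[((x,y,12),(u/6+240,v/6+160)) for (x,y),(u,v) in zip(c,[(140,90),(533,42),(577,352),(178,402)])]+[((-42.8,0,81.6),(307,206.6)),((-42.8,82,81.6-3.5),(277.5,211))]
S=[((x,y,12),(u/5+250,v/5+190)) for (x,y),(u,v) in zip([c[1],c[2],c[3]],[(543,308),(305,468),(38,218)])]+[((-42.8,0,81.6),(298.5,233)),((-42.8,82,78),(277.2,213.2))]
def W(q,X):
    y=q[2];return np.array([q[0]+X[0]*np.cos(y)-X[1]*np.sin(y),q[1]+X[0]*np.sin(y)+X[1]*np.cos(y),X[2]])
def res(q,both=3,off=0):
    r=[]
    for i,(p,L) in enumerate(((a,S),(b,T))):
        if both>>i&1: r+=[np.array(proj(p,W(q,X)))-u+(q[3+2*i:5+2*i] if off else 0) for X,u in L]
    r=np.array(r).ravel()
    return np.r_[r,q[3:7]/1.0] if off else r
for both,off in((1,0),(2,0),(3,0),(3,1)):
    s=least_squares(res,[557,-45,.13]+[0]*4*off,args=(both,off))
    print(both,off,s.x[:2],np.degrees(s.x[2]),s.x[3:],np.sqrt(np.mean(s.fun**2)));print(s.fun.reshape(-1,2).T if not off else '')
    print('tab raised',W(s.x,(-42.8,0,81.6)),'level',W(s.x,(-50,0,53)),'nose',W(s.x,(-42.8,82,81.6)))
```

```text
1 0 [545.9 -47.5] 7.037988543928775 [] 1.5519175065558435
[[ 2.7  0.9  0.6 -1.9 -2.2]
 [ 1.   1.  -0.  -2.3 -0.3]]
tab raised [503.4 -52.7  81.6] level [496.3 -53.6  53. ] nose [493.4  28.7  81.6]
2 0 [547.3 -42.6] 8.35431224998061 [] 1.5055731763590101
[[ 0.4  1.8  2.   1.  -3.2 -1.8]
 [-0.3 -1.1 -1.  -0.2  1.5  1. ]]
tab raised [505.  -48.8  81.6] level [497.9 -49.9  53. ] nose [493.1  32.3  81.6]
3 0 [546.8 -44.7] 7.808282699094002 [] 1.6371599346465922
[[ 2.4  1.3  0.2 -2.1 -2.7  1.3  2.8  2.4  1.4 -2.6 -1.3]
 [-0.4  0.  -0.3 -3.  -0.8 -0.5 -0.6 -0.4 -0.4  1.7  0.9]]
tab raised [504.4 -50.5  81.6] level [497.3 -51.4  53. ] nose [493.3  30.8  81.6]
3 1 [547.3 -44.5] 7.7710670304106815 [ 0.   0.9 -0.5  0.1] 1.4268382416277459

tab raised [504.9 -50.3  81.6] level [497.8 -51.3  53. ] nose [493.8  30.9  81.6]
```

```bash
cat > fit.py <<'E'
from h import *
from scipy.optimize import least_squares
np.set_printoptions(precision=1,suppress=True)
a=viewer.grab_frame("scene");b=viewer.grab_frame("top")
c=[(80,103),(80,-103),(-80,-103),(-80,103)]
T=[((x,y,12),(u/6+240,v/6+160)) for (x,y),(u,v) in zip(c,[(140,90),(533,42),(577,352),(178,402)])]+[((-42.8,0,81.6),(307,206.6)),((-42.8,82,78),(277.5,211))]
S=[((x,y,12),(u/5+250,v/5+190)) for (x,y),(u,v) in zip([c[1],c[2],c[3]],[(543,308),(305,468),(38,218)])]+[((-42.8,0,81.6),(298.5,233)),((-42.8,82,78),(277.2,213.2))]
def W(q,X):
    y=q[2];return np.array([q[0]+X[0]*np.cos(y)-X[1]*np.sin(y),q[1]+X[0]*np.sin(y)+X[1]*np.cos(y),X[2]])
def res(q):
    r=[]
    for i,(p,L) in enumerate(((a,S),(b,T))):
        for X,u in L:
            if X[2]<20: X=(X[0]+q[7],X[1]+q[8],12)
            r.append(np.array(proj(p,W(q,X)))-u+q[3+2*i:5+2*i])
    return np.r_[np.array(r).ravel(),q[3:7],q[7]/10]
E
python3 - <<'E'
from fit import *
s=least_squares(res,[557,-45,.13]+[0]*6);print(s.x,np.degrees(s.x[2]));print(s.fun[:22].reshape(-1,2).T)
print('tab raised',W(s.x,(-42.8,0,81.6)),'level',W(s.x,(-50,0,53)),'nose',W(s.x,(-42.8,82,81.6)))
for x,n in((a,"s"),(b,"t")): print(np.array(x["R"]),-np.array(x["R"]).T@x["t"],x["camera_matrix"][0][0])
E
```

```text
[549.5 -51.4   0.1   0.1   0.7  -0.5  -0.2  -3.   11.1] 7.733449169508023
[[ 0.9 -0.3 -1.1  0.5 -0.2 -0.4  1.1  0.6 -0.4 -0.8  0.5]
 [-0.4 -0.1 -0.4 -1.   1.1 -0.1 -0.2  0.   0.   0.6 -0.2]]
tab raised [507.1 -57.2  81.6] level [500.  -58.1  53. ] nose [496.1  24.1  81.6]
[[ 0.9 -0.5  0. ]
 [-0.4 -0.6 -0.7]
 [ 0.4  0.6 -0.7]] [  49.1 -708.7  889.1] 484.51133688479814
[[ 0.  -1.   0. ]
 [-1.  -0.  -0.1]
 [ 0.1 -0.  -1. ]] [ 382.4   15.1 1499.7] 493.01380462701104
```

Request:
apply_moves(
  delta_pos=[
    [0.17,-0.29,0],
    [0.34,-0.58,0],
    [0.51,-0.86,0],
    [0.51,-0.86,0],
  ],
  rot=[
    [0,0,0.014],
    [0,0,0.028],
    [0,0,0.042],
    [0,0,0.042],
  ],
  hand=[0.28,0.28,0.28,0.28],
  newtons=10,
)

```text
time_s: 1.73
ee_pos: [199.2, 449.9, 191.1]
ee_rot: [-179.8, 0.1, 169.8]
force: [-0.5, 0.0, 0.3]
gripper_width: 67.5
gripper_force: 0.0
```

Request:
apply_moves(
  delta_pos=[
    [0.3,-0.32,0],
    [0.6,-0.65,0],
    [0.9,-0.98,0],
    [0.9,-0.98,0],
  ],
  rot=[
    [0,0,0.014],
    [0,0,0.028],
    [0,0,0.045],
    [0,0,0.045],
  ],
  hand=[0.28,0.28,0.28,0.28],
)

```text
time_s: 2.07
ee_pos: [306.3, 336.4, 191.3]
ee_rot: [180.0, 0.0, 173.8]
force: [1.1, -0.4, 0.1]
gripper_width: 40.7
gripper_force: 0.0
```

Request:
apply_moves(
  delta_pos=[
    [0.3,-0.32,0],
    [0.6,-0.65,0],
    [0.9,-0.98,0],
    [0.9,-0.98,0],
  ],
  rot=[
    [0,0,0.014],
    [0,0,0.028],
    [0,0,0.045],
    [0,0,0.045],
  ],
  hand=[0.28,0.28,0.28,0.28],
)

```text
time_s: 2.4
ee_pos: [414.9, 218.5, 191.4]
ee_rot: [180.0, 0.1, 177.7]
force: [0.7, 0.9, -0.0]
gripper_width: 25.6
gripper_force: 0.0
```

Request:
apply_moves(
  delta_pos=[
    [0.15,-0.32,0],
    [0.3,-0.65,0],
    [0.48,-0.98,0],
    [0.48,-0.98,0],
  ],
  rot=[
    [0,0,0.014],
    [0,0,0.028],
    [0,0,0.045],
    [0,0,0.045],
  ],
  hand=[0.28,0.28,0.28,0.28],
)

```text
time_s: 2.73
ee_pos: [473.7, 98.0, 191.2]
ee_rot: [-179.9, 0.1, -178.7]
force: [0.1, -0.0, 0.7]
gripper_width: 25.8
gripper_force: 0.0
```

Request:
apply_moves(
  delta_pos=[
    [0,-0.32,0],
    [0,-0.65,0],
    [0,-0.98,0],
    [0,-0.98,0],
  ],
  rot=[
    [0,0,0.014],
    [0,0,0.028],
    [0,0,0.045],
    [0,0,0.045],
  ],
  hand=[0.28,0.28,0.28,0.28],
)

```text
time_s: 3.07
ee_pos: [470.9, -20.0, 191.2]
ee_rot: [-179.8, 0.0, -174.9]
force: [-0.3, 0.1, -0.5]
gripper_width: 25.6
gripper_force: 0.0
```

Request:
apply_moves(
  delta_pos=[
    [0.13,-0.15,-0.2],
    [0.26,-0.31,-0.47],
    [0.26,-0.31,-0.47],
    [0.26,-0.31,-0.47],
  ],
  rot=[
    [0,0,0.015],
    [0,0,0.03],
    [0,0,0.03],
    [0,0,0.03],
  ],
  hand=[0.28,0.28,0.28,0.28],
)

```text
time_s: 3.4
ee_pos: [501.3, -51.6, 133.0]
ee_rot: [179.9, -0.2, -172.1]
force: [0.7, 0.8, 0.8]
gripper_width: 25.4
gripper_force: 0.0
```

Run:
```python
from h import *
np.set_printoptions(precision=1,suppress=True)
a=viewer.grab_frame("scene");b=viewer.grab_frame("top")
s=env.state();print(s["time_s"],s["ee_pos"],s["ee_rot"],s["force"])
print(proj(a,s["ee_pos"]),proj(b,s["ee_pos"]),proj(a,[507,-57,81.6]))
A=cv2.resize(a["pixels"][150:270,240:370],None,fx=5,fy=5,interpolation=cv2.INTER_CUBIC)
cv2.imwrite("pics/s1c.png",A[:,:,::-1])
for p in(a,b): print(spotter.landmark_of(p,"tab_foot"))
```

```text
3.5 [502.2 -51.1 135.3] [ 180.    0. -172.] [-0.2  0.   0.1]
[np.float64(296.53231866125753), np.float64(213.86692890379845)] [np.float64(305.50965640650344), np.float64(207.44216988987418)] [np.float64(298.84093865959295), np.float64(231.32016748683628)]
[]
[]
```

View pics/s1c.png

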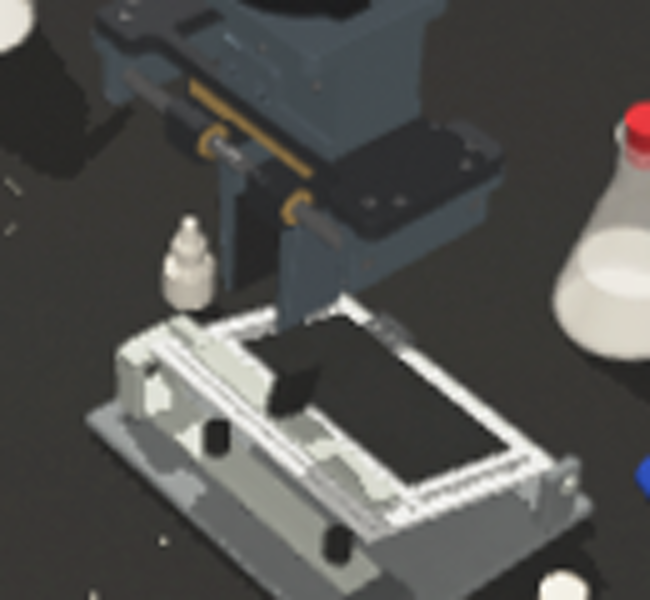

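Request:
apply_moves(
  delta_pos=[
    [0.033,-0.042,-0.1],
    [0.033,-0.042,-0.17],
    [0.033,-0.042,-0.23],
    [0.033,-0.042,-0.29],
    [0.033,-0.042,-0.29],
  ],
  rot=[
    [0,0,0],
    [0,0,0],
    [0,0,0],
    [0,0,0],
    [0,0,0],
  ],
  hand=[0.28,0.28,0.28,0.28,0.28],
)

```text
time_s: 4.02
ee_pos: [504.7, -56.6, 98.6]
ee_rot: [179.9, -0.2, -172.0]
force: [-0.3, 1.0, 0.1]
gripper_width: 25.6
gripper_force: 0.0
```

Run:
```python
from h import *
np.set_printoptions(precision=1,suppress=True)
a=viewer.grab_frame("scene")
s=env.state();print(s["time_s"],s["ee_pos"],s["ee_rot"],s["force"])
A=cv2.resize(a["pixels"][180:260,250:350],None,fx=7,fy=7,interpolation=cv2.INTER_CUBIC)
cv2.imwrite("pics/s2c.png",A[:,:,::-1])
```

```text
4.0667 [505.2 -56.8  99.3] [ 180.    -0.1 -172. ] [-0.3 -0.2  0.1]
```

View pics/s2c.png

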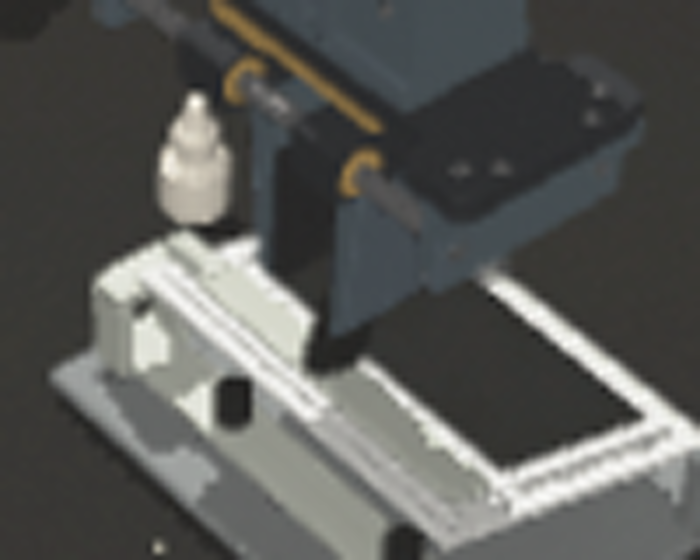

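Request:
apply_moves(
  delta_pos=[
    [0,0,-0.04],
    [0,0,-0.08],
    [0,0,-0.11],
    [0,0,-0.14],
    [0,0,-0.16],
    [0,0,-0.16],
  ],
  rot=[
    [0,0,0],
    [0,0,0],
    [0,0,0],
    [0,0,0],
    [0,0,0],
    [0,0,0],
  ],
  hand=[0.28,0.28,0.28,0.28,0.28,0.28],
)

```text
time_s: 4.57
ee_pos: [505.6, -57.1, 80.1]
ee_rot: [180.0, -0.1, -172.0]
force: [-0.8, -0.3, -0.6]
gripper_width: 25.4
gripper_force: 0.0
```

Request:
apply_moves(
  delta_pos=[
    [0,0,-0.02],
    [0,0,-0.04],
    [0,0,-0.06],
    [0,0,-0.06],
  ],
  rot=[
    [0,0,0],
    [0,0,0],
    [0,0,0],
    [0,0,0],
  ],
  hand=[0.28,0.28,0.28,0.28],
)

```text
time_s: 4.9
ee_pos: [505.6, -57.1, 73.0]
ee_rot: [180.0, -0.0, -172.0]
force: [0.2, 0.2, -0.1]
gripper_width: 25.6
gripper_force: 0.0
```

Run:
```python
from h import *
np.set_printoptions(precision=1,suppress=True)
a=viewer.grab_frame("scene");b=viewer.grab_frame("top")
s=env.state();print(s["time_s"],s["ee_pos"],s["ee_rot"],s["force"])
A=cv2.resize(a["pixels"][190:260,255:345],None,fx=8,fy=8,interpolation=cv2.INTER_CUBIC)
cv2.imwrite("pics/s3c.png",A[:,:,::-1])
```

```text
5.0 [505.9 -57.1  73.4] [ 180.   -0. -172.] [-0.2  0.  -0.4]
```

View pics/s3c.png

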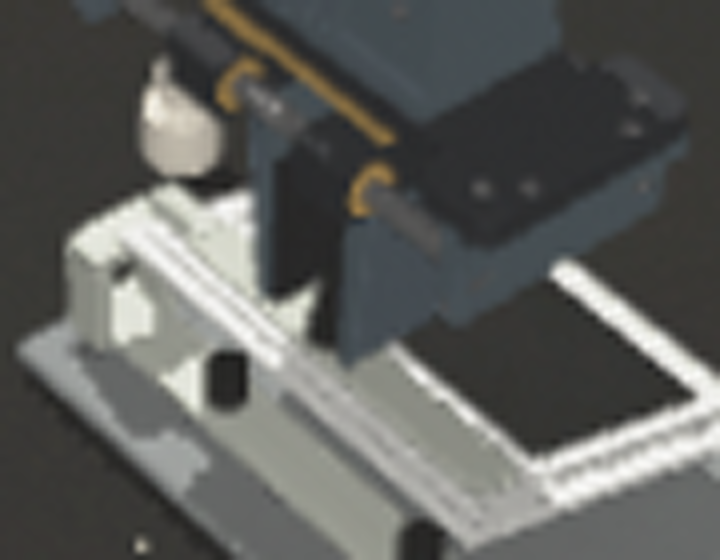

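Run:
```python
from h import *
np.set_printoptions(precision=1,suppress=True)
a=viewer.grab_frame("scene")
c,s=np.cos(.135),np.sin(.135)
f=lambda T,x,y,z=0:np.array(proj(a,[T[0]+x*c-y*s,T[1]+x*s+y*c,T[2]+z]))
T1=[502.2,-51.1,135.3];T3=[505.9,-57.1,73.4]
for th in (8,13.5):
  for T,o,k in((T1,(240,150),5),(T3,(255,190),8)):
    print(th,*[(f(T,x,y)-o)*k for x,y in((-16,-12.8-th),(16,-12.8-th),(-16,12.8),(-16,12.8+th))])
F=[507.1,-57.2,81.6];o=np.array((250,190))
print('tabfoot corners s0c',*[(f(F,x,y)-o)*5 for x,y in((-11,-5),(-11,5),(11,-5),(-10,-65),(10,-65),(-10,65))],(f(F,-3,-5,28)-o)*5,(f(F,19,-5,24)-o)*5)
b=viewer.grab_frame("top");g=lambda T,x,y,z=0:np.array(proj(b,[T[0]+x*c-y*s,T[1]+x*s+y*c,T[2]+z]))
print('bar corners t0c',*[(g(F,x,y,(-x*.28))-(240,160))*6 for x,y in((-10,-65),(10,-65),(-10,65),(10,65),(-3,-5),(19,-5))])
```

```text
8 [285.6 359.8] [339.5 329. ] [237.4 319.2] [226.2 309.7]
8 [351.6 416.9] [434.5 367.2] [277.  351.6] [259.6 336.4]
13.5 [293.7 366.6] [347.6 335.6] [237.4 319.2] [218.5 303.3]
13.5 [364.  427.8] [447.  377.8] [277.  351.6] [247.7 326. ]
tabfoot corners s0c [233.7 223.3] [219.8 211.3] [269.4 202.3] [321.8 297.1] [354.5 276.8] [140.7 140.5] [249.  172.9] [284.7 158.3]
bar corners t0c [537.3 288. ] [530.8 248.1] [269. 321.] [263.8 280.8] [411.6 289.2] [405.1 245.3]
```

Request:
apply_moves(
  delta_pos=[
    [0,0,-0.02],
    [0,0,-0.04],
    [0,0,-0.05],
    [0,0,-0.05],
  ],
  rot=[
    [0,0,0],
    [0,0,0],
    [0,0,0],
    [0,0,0],
  ],
  hand=[0.28,0.28,0.28,0.28],
)

```text
time_s: 5.43
ee_pos: [505.6, -57.1, 67.1]
ee_rot: [180.0, -0.0, -172.0]
force: [-0.4, -0.3, 0.0]
gripper_width: 25.8
gripper_force: 0.0
```

Request:
apply_moves(
  delta_pos=[
    [0,0,-0.02],
    [0,0,-0.03],
    [0,0,-0.03],
  ],
  rot=[
    [0,0,0],
    [0,0,0],
    [0,0,0],
  ],
  hand=[0.28,0.28,0.28],
)

```text
time_s: 5.68
ee_pos: [505.7, -57.1, 63.5]
ee_rot: [180.0, -0.0, -172.0]
force: [-0.3, 0.3, 0.7]
gripper_width: 25.5
gripper_force: 0.0
```

Request:
apply_moves(
  delta_pos=[
    [0,0,-0.015],
    [0,0,-0.03],
    [0,0,-0.03],
  ],
  rot=[
    [0,0,0],
    [0,0,0],
    [0,0,0],
  ],
  hand=[0.28,0.28,0.28],
)

```text
time_s: 5.93
ee_pos: [505.7, -57.1, 59.9]
ee_rot: [180.0, -0.0, -172.0]
force: [0.4, -0.6, 0.3]
gripper_width: 25.4
gripper_force: 0.0
```

Run:
```python
from h import *
np.set_printoptions(precision=1,suppress=True)
a=viewer.grab_frame("scene");b=viewer.grab_frame("top")
s=env.state();print(s["time_s"],s["ee_pos"],s["ee_rot"],s["force"],s["torque"])
A=cv2.resize(a["pixels"][195:255,260:335],None,fx=8,fy=8,interpolation=cv2.INTER_CUBIC)
B=cv2.resize(b["pixels"][165:235,260:345],None,fx=7,fy=7,interpolation=cv2.INTER_CUBIC)
C=np.zeros((max(len(A),len(B)),1195,3),np.uint8);C[:len(A),:600]=A;C[:len(B),600:]=B
C=cv2.resize(C,(800,int(len(C)*800/1195)))
cv2.imwrite("pics/s4c.png",C[:,:,::-1])
for p in (a,b):
  for n in("tab_foot","bolt_nose"):
    l=spotter.landmark_of(p,n);print(n,l[0] if l else None)
```

```text
6.0333 [505.9 -57.1  60.2] [ 180.   -0. -172.] [ 0.2  0.4 -0.2] [ 0.   0.1 -0. ]
tab_foot {'position': [298.4, 231.8], 'score': 0.54}
bolt_nose {'position': [276.7, 214.0], 'score': 0.7}
tab_foot None
bolt_nose None
```

View pics/s4c.png

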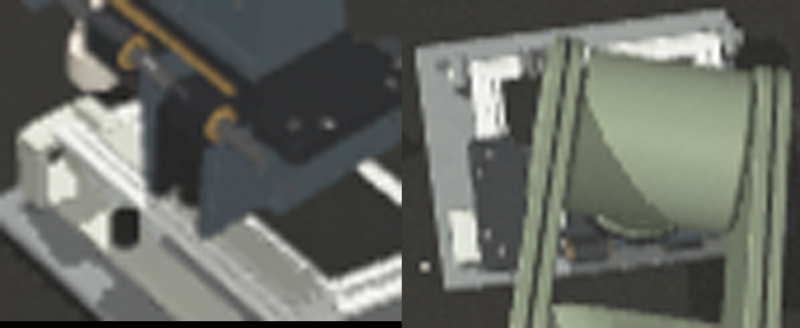

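Request:
apply_moves(
  delta_pos=[
    [0,0,-0.015],
    [0,0,-0.03],
    [0,0,-0.03],
  ],
  rot=[
    [0,0,0],
    [0,0,0],
    [0,0,0],
  ],
  hand=[0.28,0.28,0.28],
)

```text
time_s: 6.48
ee_pos: [505.6, -57.3, 56.7]
ee_rot: [-180.0, -0.0, -172.0]
force: [-1.9, -0.0, 4.3]
gripper_width: 25.5
gripper_force: 2.0
```

Request:
apply_moves(
  delta_pos=[
    [0,0,-0.01],
    [0,0,-0.02],
    [0,0,-0.02],
  ],
  rot=[
    [0,0,0],
    [0,0,0],
    [0,0,0],
  ],
  hand=[0.28,0.28,0.28],
)

```text
time_s: 6.73
ee_pos: [504.9, -57.3, 54.0]
ee_rot: [180.0, -0.1, -172.0]
force: [-2.5, -1.3, 4.3]
gripper_width: 25.6
gripper_force: 2.4
```

Request:
apply_moves(
  delta_pos=[
    [-0.004,0,-0.015],
    [-0.009,-0.001,-0.03],
    [-0.013,-0.002,-0.045],
    [-0.018,-0.002,-0.06],
    [-0.022,-0.003,-0.075],
    [-0.027,-0.004,-0.09],
    [-0.031,-0.004,-0.105],
    [-0.036,-0.005,-0.12],
    [-0.04,-0.006,-0.135],
    [-0.04,-0.006,-0.135],
  ],
  rot=[
    [0,0,0],
    [0,0,0],
    [0,0,0],
    [0,0,0],
    [0,0,0],
    [0,0,0],
    [0,0,0],
    [0,0,0],
    [0,0,0],
    [0,0,0],
  ],
  hand=[0.28,0.28,0.28,0.28,0.28,0.28,0.28,0.28,0.28,0.28],
)

```text
time_s: 7.57
ee_pos: [501.5, -57.8, 38.2]
ee_rot: [180.0, 0.1, -172.0]
force: [-2.7, 0.2, 6.3]
gripper_width: 25.8
gripper_force: 2.9
```

Request:
apply_moves(
  delta_pos=[
    [-0.002,0,-0.012],
    [-0.004,0,-0.023],
    [-0.006,0,-0.034],
    [-0.006,0,-0.034],
  ],
  rot=[
    [0,0,0],
    [0,0,0],
    [0,0,0],
    [0,0,0],
  ],
  hand=[0.28,0.28,0.28,0.28],
)

```text
time_s: 7.9
ee_pos: [500.9, -57.9, 34.3]
ee_rot: [-180.0, 0.1, -172.0]
force: [-1.8, -0.5, 7.0]
gripper_width: 25.7
gripper_force: 3.1
```

Request:
apply_moves(
  delta_pos=[
    [-0.001,0,-0.003],
    [-0.001,0,-0.005],
    [-0.001,0,-0.005],
  ],
  rot=[
    [0,0,0],
    [0,0,0],
    [0,0,0],
  ],
  hand=[0.28,0.28,0.28],
)

```text
time_s: 8.15
ee_pos: [500.9, -57.9, 33.8]
ee_rot: [-180.0, 0.1, -172.0]
force: [-2.1, -1.0, 6.3]
gripper_width: 25.7
gripper_force: 3.2
```

Request:
apply_moves(
  delta_pos=[
    [-0.001,0,-0.003],
    [-0.001,0,-0.005],
    [-0.001,0,-0.005],
  ],
  rot=[
    [0,0,0],
    [0,0,0],
    [0,0,0],
  ],
  hand=[0.28,0.28,0.28],
)

```text
time_s: 8.4
ee_pos: [500.8, -57.9, 33.2]
ee_rot: [-180.0, 0.1, -172.0]
force: [-2.3, -0.4, 6.3]
gripper_width: 25.3
gripper_force: 3.2
```

Request:
apply_moves(
  delta_pos=[
    [-0.001,0,-0.003],
    [-0.001,0,-0.005],
    [-0.001,0,-0.005],
  ],
  rot=[
    [0,0,0],
    [0,0,0],
    [0,0,0],
  ],
  hand=[0.28,0.28,0.28],
)

```text
time_s: 8.65
ee_pos: [500.7, -57.9, 32.7]
ee_rot: [-180.0, 0.1, -172.0]
force: [-1.9, -0.0, 7.2]
gripper_width: 25.4
gripper_force: 3.2
```

Request:
apply_moves(
  delta_pos=[
    [-0.001,0,-0.003],
    [-0.001,0,-0.005],
    [-0.001,0,-0.005],
  ],
  rot=[
    [0,0,0],
    [0,0,0],
    [0,0,0],
  ],
  hand=[0.28,0.28,0.28],
)

```text
time_s: 8.9
ee_pos: [500.7, -57.9, 32.1]
ee_rot: [-180.0, 0.1, -172.0]
force: [-2.3, -0.2, 6.5]
gripper_width: 25.5
gripper_force: 3.3
```

Request:
apply_moves(
  delta_pos=[
    [-0.001,0,-0.003],
    [-0.001,0,-0.005],
    [-0.001,0,-0.005],
  ],
  rot=[
    [0,0,0],
    [0,0,0],
    [0,0,0],
  ],
  hand=[0.28,0.28,0.28],
)

```text
time_s: 9.15
ee_pos: [500.6, -57.9, 31.5]
ee_rot: [-180.0, 0.1, -172.0]
force: [-1.4, -0.5, 6.3]
gripper_width: 25.4
gripper_force: 3.3
```

Request:
apply_moves(
  delta_pos=[
    [-0.001,0,-0.003],
    [-0.001,0,-0.005],
    [-0.001,0,-0.005],
  ],
  rot=[
    [0,0,0],
    [0,0,0],
    [0,0,0],
  ],
  hand=[0.28,0.28,0.28],
)

```text
time_s: 9.4
ee_pos: [500.5, -57.9, 31.0]
ee_rot: [-180.0, 0.1, -172.0]
force: [-1.8, -0.7, 5.4]
gripper_width: 25.7
gripper_force: 3.3
```

Request:
apply_moves(
  delta_pos=[
    [-0.001,0,-0.003],
    [-0.001,0,-0.005],
    [-0.001,0,-0.005],
  ],
  rot=[
    [0,0,0],
    [0,0,0],
    [0,0,0],
  ],
  hand=[0.28,0.28,0.28],
)

```text
time_s: 9.65
ee_pos: [500.5, -57.9, 30.4]
ee_rot: [-180.0, 0.1, -172.0]
force: [-2.2, -0.8, 7.7]
gripper_width: 25.7
gripper_force: 3.4
```

Request:
apply_moves(
  delta_pos=[
    [0,0,-0.003],
    [0,0,-0.005],
    [0,0,-0.005],
  ],
  rot=[
    [0,0,0],
    [0,0,0],
    [0,0,0],
  ],
  hand=[0.28,0.28,0.28],
)

```text
time_s: 9.9
ee_pos: [500.4, -57.9, 29.7]
ee_rot: [-180.0, 0.1, -172.0]
force: [-1.8, -0.5, 6.7]
gripper_width: 25.4
gripper_force: 3.4
```

Request:
apply_moves(
  delta_pos=[
    [0,0,-0.003],
    [0,0,-0.005],
    [0,0,-0.005],
  ],
  rot=[
    [0,0,0],
    [0,0,0],
    [0,0,0],
  ],
  hand=[0.28,0.28,0.28],
)

```text
time_s: 10.15
ee_pos: [500.4, -57.9, 29.2]
ee_rot: [-180.0, 0.1, -172.0]
force: [-2.5, -0.5, 7.5]
gripper_width: 25.7
gripper_force: 3.5
```

Request:
apply_moves(
  delta_pos=[
    [0,0,-0.003],
    [0,0,-0.005],
    [0,0,-0.005],
  ],
  rot=[
    [0,0,0],
    [0,0,0],
    [0,0,0],
  ],
  hand=[0.28,0.28,0.28],
)

```text
time_s: 10.4
ee_pos: [500.3, -57.9, 28.6]
ee_rot: [-180.0, 0.1, -172.0]
force: [-2.4, -1.2, 6.8]
gripper_width: 25.7
gripper_force: 3.5
```

Request:
apply_moves(
  delta_pos=[
    [0,0,-0.003],
    [0,0,-0.005],
    [0,0,-0.005],
  ],
  rot=[
    [0,0,0],
    [0,0,0],
    [0,0,0],
  ],
  hand=[0.28,0.28,0.28],
)

```text
time_s: 10.65
ee_pos: [500.3, -57.9, 28.0]
ee_rot: [-180.0, 0.1, -172.0]
force: [-2.5, -0.3, 7.2]
gripper_width: 25.7
gripper_force: 3.7
```

Request:
apply_moves(
  delta_pos=[
    [0,0,-0.003],
    [0,0,-0.005],
    [0,0,-0.005],
  ],
  rot=[
    [0,0,0],
    [0,0,0],
    [0,0,0],
  ],
  hand=[0.28,0.28,0.28],
)

```text
time_s: 10.9
ee_pos: [500.2, -58.0, 27.4]
ee_rot: [-180.0, 0.1, -172.0]
force: [-2.9, -1.3, 8.1]
gripper_width: 25.4
gripper_force: 3.9
```

Request:
apply_moves(
  delta_pos=[
    [0,0,-0.002],
    [0,0,-0.004],
    [0,0,-0.004],
  ],
  rot=[
    [0,0,0],
    [0,0,0],
    [0,0,0],
  ],
  hand=[0.28,0.28,0.28],
)

```text
time_s: 11.15
ee_pos: [500.1, -58.0, 27.0]
ee_rot: [-180.0, 0.1, -172.0]
force: [-2.9, -0.0, 8.3]
gripper_width: 25.5
gripper_force: 4.0
```

Request:
apply_moves(
  delta_pos=[
    [0,0,-0.002],
    [0,0,-0.004],
    [0,0,-0.004],
  ],
  rot=[
    [0,0,0],
    [0,0,0],
    [0,0,0],
  ],
  hand=[0.28,0.28,0.28],
)

```text
time_s: 11.4
ee_pos: [500.2, -58.0, 26.8]
ee_rot: [-180.0, 0.1, -172.0]
force: [-2.7, -0.7, 10.0]
gripper_width: 25.3
gripper_force: 5.0
```

Request:
apply_moves(
  delta_pos=[
    [0,0,-0.002],
    [0,0,-0.003],
    [0,0,-0.003],
  ],
  rot=[
    [0,0,0],
    [0,0,0],
    [0,0,0],
  ],
  hand=[0.28,0.28,0.28],
)

```text
time_s: 11.65
ee_pos: [500.2, -58.0, 26.7]
ee_rot: [-180.0, 0.1, -172.0]
force: [-3.7, -1.3, 11.3]
gripper_width: 25.4
gripper_force: 6.1
```

Request:
apply_moves(
  delta_pos=[
    [-0.001,0.01,0],
    [-0.003,0.02,0],
    [-0.004,0.03,0],
    [-0.0055,0.04,0],
    [-0.007,0.05,0],
    [-0.007,0.05,0],
  ],
  rot=[
    [0,0,0],
    [0,0,0],
    [0,0,0],
    [0,0,0],
    [0,0,0],
    [0,0,0],
  ],
  hand=[0.28,0.28,0.28,0.28,0.28,0.28],
)

```text
time_s: 12.15
ee_pos: [499.4, -52.7, 26.7]
ee_rot: [-179.9, 0.1, -172.0]
force: [-3.2, -3.7, 12.1]
gripper_width: 25.3
gripper_force: 5.9
```

Request:
apply_moves(
  delta_pos=[
    [-0.001,0.01,0],
    [-0.003,0.02,0],
    [-0.004,0.03,0],
    [-0.0055,0.04,0],
    [-0.007,0.05,0],
    [-0.007,0.05,0],
  ],
  rot=[
    [0,0,0],
    [0,0,0],
    [0,0,0],
    [0,0,0],
    [0,0,0],
    [0,0,0],
  ],
  hand=[0.28,0.28,0.28,0.28,0.28,0.28],
)

```text
time_s: 12.65
ee_pos: [498.6, -46.6, 26.7]
ee_rot: [-179.9, 0.1, -172.0]
force: [-3.1, -3.2, 12.1]
gripper_width: 25.4
gripper_force: 5.9
```

Run:
```python
from h import *
np.set_printoptions(precision=1,suppress=True)
a=viewer.grab_frame("scene")
s=env.state();print(s["time_s"],s["ee_pos"],s["ee_rot"],s["force"],s["gripper_force"])
A=cv2.resize(a["pixels"][200:260,260:335],None,fx=10,fy=10,interpolation=cv2.INTER_CUBIC)
cv2.imwrite("pics/s5c.png",A[:,:,::-1])
for n in("tab_foot","bolt_nose"):
    l=spotter.landmark_of(a,n);print(n,l[0] if l else None)
```

```text
12.7 [498.6 -46.6  26.7] [-179.9    0.1 -172. ] [-4.  -3.5 12.2] 5.953866186464438
tab_foot {'position': [293.2, 238.7], 'score': 0.6}
bolt_nose {'position': [267.6, 219.5], 'score': 0.55}
```

View pics/s5c.png

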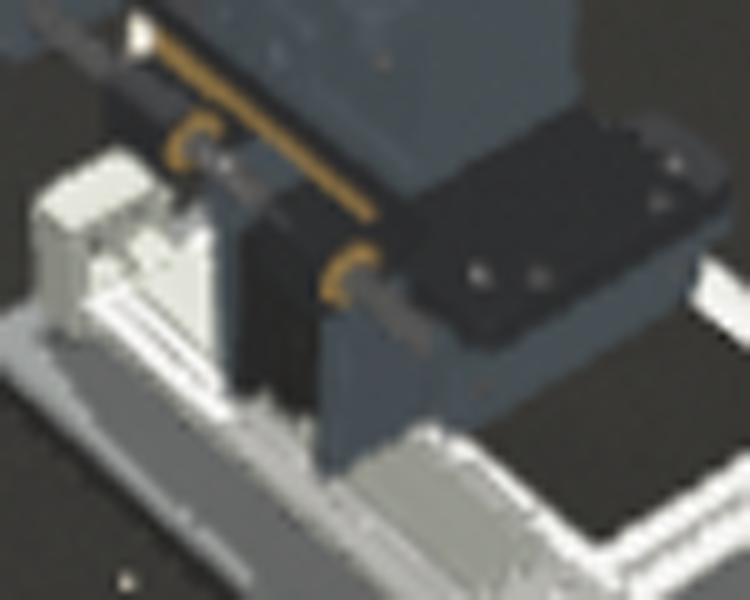

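Request:
apply_moves(
  delta_pos=[
    [-0.001,0.01,0],
    [-0.003,0.02,0],
    [-0.004,0.03,0],
    [-0.0055,0.04,0],
    [-0.0055,0.04,0],
  ],
  rot=[
    [0,0,0],
    [0,0,0],
    [0,0,0],
    [0,0,0],
    [0,0,0],
  ],
  hand=[0.28,0.28,0.28,0.28,0.28],
)

```text
time_s: 13.22
ee_pos: [497.9, -41.8, 26.7]
ee_rot: [-179.9, 0.1, -172.0]
force: [-3.2, -3.6, 11.8]
gripper_width: 25.6
gripper_force: 6.0
```

Request:
apply_moves(
  delta_pos=[
    [-0.001,0.01,0],
    [-0.003,0.02,0],
    [-0.004,0.03,0],
    [-0.0055,0.04,0],
    [-0.0055,0.04,0],
  ],
  rot=[
    [0,0,0],
    [0,0,0],
    [0,0,0],
    [0,0,0],
    [0,0,0],
  ],
  hand=[0.28,0.28,0.28,0.28,0.28],
)

```text
time_s: 13.63
ee_pos: [497.3, -37.0, 26.7]
ee_rot: [-179.9, 0.1, -172.0]
force: [-4.3, -3.1, 12.1]
gripper_width: 25.6
gripper_force: 6.0
```

Request:
apply_moves(
  delta_pos=[
    [-0.001,0.01,0],
    [-0.003,0.02,0],
    [-0.003,0.02,0],
  ],
  rot=[
    [0,0,0],
    [0,0,0],
    [0,0,0],
  ],
  hand=[0.28,0.28,0.28],
)

```text
time_s: 13.88
ee_pos: [497.9, -35.0, 26.7]
ee_rot: [-179.8, 0.2, -172.0]
force: [-2.1, -4.7, 10.0]
gripper_width: 25.3
gripper_force: 5.1
```

Run:
```python
from h import *
np.set_printoptions(precision=1,suppress=True)
a=viewer.grab_frame("scene")
s=env.state();print(s["time_s"],s["ee_pos"],s["force"],s["gripper_force"])
A=cv2.resize(a["pixels"][195:245,255:320],None,fx=12,fy=12,interpolation=cv2.INTER_CUBIC)
cv2.imwrite("pics/s6c.png",A[:,:,::-1])
for n in("tab_foot","bolt_nose"):
    l=spotter.landmark_of(a,n);print(n,l[0] if l else None)
q=[549.5,-51.4];c,sn=np.cos(.135),np.sin(.135)
for t in(0,.004,.024):
  print(t,*[np.array(proj(a,[q[0]-50*c-y*sn,q[1]-50*sn+y*c,z])) for y,z in((t*1000,53),(t*1000+82,50))])
```

```text
13.9333 [497.9 -35.   26.7] [-1.6 -4.8 10.1] 5.104109208332375
tab_foot {'position': [287.2, 237.9], 'score': 0.78}
bolt_nose {'position': [267.4, 217.1], 'score': 0.69}
0 [296.2 241.2] [274.6 223.1]
0.004 [295.1 240.2] [273.6 222.2]
0.024 [289.7 235.5] [268.6 217.8]
```

View pics/s6c.png

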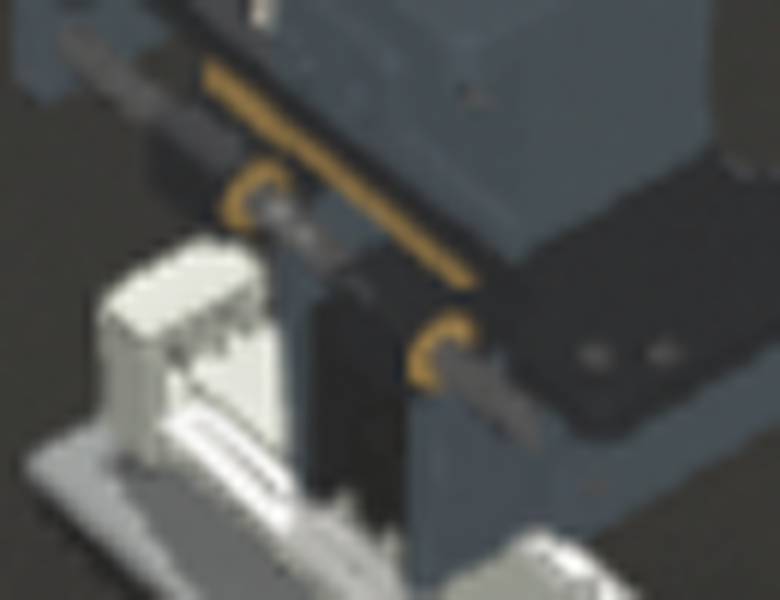

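Request:
apply_moves(
  delta_pos=[
    [-0.001,0.006,0],
    [-0.0016,0.012,0],
    [-0.0016,0.012,0],
  ],
  rot=[
    [0,0,0],
    [0,0,0],
    [0,0,0],
  ],
  hand=[0.28,0.28,0.28],
)

```text
time_s: 14.28
ee_pos: [498.1, -33.8, 26.8]
ee_rot: [-179.8, 0.2, -172.0]
force: [-1.7, -4.9, 9.6]
gripper_width: 25.8
gripper_force: 4.8
```

Request:
apply_moves(
  delta_pos=[
    [-0.001,0.006,-0.001],
    [-0.0016,0.012,-0.001],
    [-0.0016,0.012,-0.001],
  ],
  rot=[
    [0,0,0],
    [0,0,0],
    [0,0,0],
  ],
  hand=[0.28,0.28,0.28],
)

```text
time_s: 14.53
ee_pos: [498.2, -32.5, 26.8]
ee_rot: [-179.8, 0.3, -171.9]
force: [-1.1, -7.0, 9.1]
gripper_width: 25.5
gripper_force: 4.9
```

Request:
apply_moves(
  delta_pos=[
    [-0.001,0.006,-0.001],
    [-0.001,0.006,-0.001],
  ],
  rot=[
    [0,0,0],
    [0,0,0],
  ],
  hand=[0.28,0.28],
)

```text
time_s: 14.7
ee_pos: [498.3, -32.0, 26.8]
ee_rot: [-179.8, 0.3, -171.9]
force: [-1.2, -5.9, 9.7]
gripper_width: 25.7
gripper_force: 5.1
```

Run:
```python
from h import *
np.set_printoptions(precision=2,suppress=True)
s=env.state();print(s["time_s"],s["ee_pos"],s["force"],s["torque"],s["gripper_force"])
a=viewer.grab_frame("scene")
for n in("tab_foot","bolt_nose"):
    l=spotter.landmark_of(a,n);print(n,l[0] if l else None)
```

```text
14.7 [498.29 -32.01  26.77] [-1.15 -5.89  9.67] [-1.14  0.22 -0.03] 5.071725032175891
tab_foot {'position': [289.2, 241.9], 'score': 0.85}
bolt_nose None
```

Request:
apply_moves(
  delta_pos=[
    [-0.001,0.006,-0.001],
    [-0.0016,0.012,-0.001],
    [-0.0016,0.012,-0.001],
  ],
  rot=[
    [0,0,0],
    [0,0,0],
    [0,0,0],
  ],
  hand=[0.28,0.28,0.28],
)

```text
time_s: 15.1
ee_pos: [498.3, -30.6, 26.7]
ee_rot: [-179.8, 0.3, -171.9]
force: [-0.8, -6.6, 10.4]
gripper_width: 25.5
gripper_force: 5.3
```

Request:
apply_moves(
  delta_pos=[
    [-0.001,0.006,0],
    [-0.0016,0.012,0],
    [-0.0016,0.012,0],
  ],
  rot=[
    [0,0,0],
    [0,0,0],
    [0,0,0],
  ],
  hand=[0.28,0.28,0.28],
)

```text
time_s: 15.35
ee_pos: [498.4, -29.2, 26.8]
ee_rot: [-179.8, 0.3, -171.9]
force: [-0.3, -6.6, 9.4]
gripper_width: 25.6
gripper_force: 5.1
```

Request:
apply_moves(
  delta_pos=[
    [-0.001,0.006,0],
    [-0.0016,0.012,0],
    [-0.0016,0.012,0],
  ],
  rot=[
    [0,0,0],
    [0,0,0],
    [0,0,0],
  ],
  hand=[0.28,0.28,0.28],
)

```text
time_s: 15.6
ee_pos: [498.3, -27.7, 26.8]
ee_rot: [-179.8, 0.4, -171.9]
force: [0.0, -7.1, 10.2]
gripper_width: 25.7
gripper_force: 5.0
```

Request:
apply_moves(
  delta_pos=[
    [-0.001,0.006,0],
    [-0.0016,0.012,0],
    [-0.0016,0.012,0],
  ],
  rot=[
    [0,0,0],
    [0,0,0],
    [0,0,0],
  ],
  hand=[0.28,0.28,0.28],
)

```text
time_s: 15.85
ee_pos: [498.2, -26.2, 26.8]
ee_rot: [-179.8, 0.4, -171.9]
force: [0.5, -7.0, 9.7]
gripper_width: 25.6
gripper_force: 4.9
```

Request:
apply_moves(
  delta_pos=[
    [-0.001,0.006,0],
    [-0.0016,0.012,0],
    [-0.0016,0.012,0],
  ],
  rot=[
    [0,0,0],
    [0,0,0],
    [0,0,0],
  ],
  hand=[0.28,0.28,0.28],
)

```text
time_s: 16.1
ee_pos: [498.1, -24.7, 26.8]
ee_rot: [-179.8, 0.4, -171.9]
force: [-0.7, -7.4, 8.9]
gripper_width: 25.5
gripper_force: 4.9
```

Request:
apply_moves(
  delta_pos=[
    [-0.001,0.006,-0.001],
    [-0.0016,0.012,-0.001],
    [-0.0016,0.012,-0.001],
  ],
  rot=[
    [0,0,0],
    [0,0,0],
    [0,0,0],
  ],
  hand=[0.28,0.28,0.28],
)

```text
time_s: 16.35
ee_pos: [498.0, -24.5, 26.8]
ee_rot: [-179.7, 0.4, -171.9]
force: [0.8, -12.5, 9.5]
gripper_width: 25.6
gripper_force: 8.8
```

Run:
```python
from h import *
np.set_printoptions(precision=2,suppress=True)
s=env.state();print(s["time_s"],s["ee_pos"],s["force"],s["torque"],s["gripper_force"],s["qpos"])
a=viewer.grab_frame("scene")
for n in("tab_foot","bolt_nose","tilt_plate","lock_bolt"):
    l=spotter.landmark_of(a,n) if n[0:2] in("ta","bo") else spotter.trace(a,n);print(n,[(x.get("position"),x.get("box"),x["score"]) for x in l[:2]])
P=a["pixels"];cv2.imwrite("pics/s7.png",P[:,:,::-1])
# dark tab pixels near bar region
g=P[215:250,265:312].astype(int).sum(2)//30
for r in g: print(''.join('%2d'%min(v,25) for v in r))
```

```text
16.35 [498.05 -24.46  26.76] [  0.81 -12.48   9.54] [-1.86  0.02 -0.03] 8.81374096545187 [  -3.95   21.06  112.83   -0.35   45.66 -101.81]
tab_foot [([291.1, 238.3], None, 0.71), ([311.5, 243.1], None, 0.31)]
bolt_nose [([266.0, 217.8], None, 0.58), ([405.7, 299.5], None, 0.56)]
tilt_plate [(None, [308.8, 245.5, 77.9, 45.2], 0.88)]
lock_bolt [(None, [289.8, 241.6, 40.6, 33.9], 0.55)]
 5 5 5 5 8131621231810 7 7 7 7 5 6 6 5 4 4 4 4 4 6 9 7 4 4 4 4 4 4 4 4 4 4 4 4 4 4 4 4 4 4 4 4
 5 5 71216222222222215 8 7 7 6 4 5 6 5 4 4 4 4 4 4 5 5 4 4 4 4 4 4 4 4 4 4 4 4 4 4 4 4 4 4 4 4
 712152222222222222216 9 7 6 4 4 4 4 4 4 4 4 4 4 5 5 4 4 4 4 4 4 4 4 4 4 4 4 4 4 4 4 4 4 4 4 4
1422222222222222222115 8 7 5 4 4 4 4 4 4 4 4 4 5 7 7 6 4 4 4 4 4 4 4 4 4 4 4 4 4 4 4 4 4 4 4 4
2222222222222222201511 8 7 5 4 4 4 4 4 4 4 4 6 81010 8 5 4 4 4 4 4 4 4 4 4 4 4 4 4 4 5 4 4 4 4
2222222222212016131311 8 7 5 4 4 4 4 4 4 4 41010 9 8 8 5 4 4 4 4 4 4 4 5 5 5 4 4 4 5 6 5 4 4 4
1922222121171414111212 8 7 5 4 4 4 4 4 4 4 710 9 8 8 7 5 5 4 4 4 4 4 4 6 7 6 5 4 4 7 7 5 5 4 4
1218211714141314141513 9 7 5 4 3 4 4 4 4 4 810 9
[... 1911 characters left out ...]
41414141415161717171611 6 5 5 5 5 5
 4 610131513101010101010101010111315171817171716141515141414141414141415171617161611 6 5 5 5 5
 4 4 5 9131513101010101010101010121315171817161717141414141414141414141415141615161613 7 5 5 5
 4 4 4 5 9121513101010101010101010111316171817161817141414141414141414141415151716162015 7 5 5
 5 5 4 4 5 9121512101010101010101010111114171717181818151414141414141414141415161716162017 9 5
 5 5 5 4 4 5 912151210101010101010101011121417171717171815141414141414141414141415161617232010
 5 5 5 4 4 4 5 8121412101010101010101010111215171717161717151415151414141414141414151617232420
 5 5 5 5 5 4 4 4 81214121010101010101010101012141717171616171514141514141414141414141516172324
```

Request:
apply_moves(
  delta_pos=[
    [0.001,-0.01,0],
    [0.002,-0.02,0],
    [0.002,-0.02,0],
  ],
  rot=[
    [0,0,0],
    [0,0,0],
    [0,0,0],
  ],
  hand=[0.28,0.28,0.28],
)

```text
time_s: 16.85
ee_pos: [498.0, -24.7, 26.7]
ee_rot: [-179.9, 0.4, -172.0]
force: [-0.3, -2.2, 10.9]
gripper_width: 25.6
gripper_force: 5.4
```

Now lift slowly.

Request:
apply_moves(
  delta_pos=[
    [0,0,0.002],
    [0,0,0.004],
    [0,0,0.006],
    [0,0,0.008],
    [0,0,0.01],
    [0,0,0.012],
    [0,0,0.014],
    [0,0,0.016],
    [0,0,0.018],
    [0,0,0.02],
  ],
  rot=[
    [0,0,0],
    [0,0,0],
    [0,0,0],
    [0,0,0],
    [0,0,0],
    [0,0,0],
    [0,0,0],
    [0,0,0],
    [0,0,0],
    [0,0,0],
  ],
  hand=[0.28,0.28,0.28,0.28,0.28,0.28,0.28,0.28,0.28,0.28],
)

```text
time_s: 17.68
ee_pos: [498.0, -24.7, 28.6]
ee_rot: [-179.9, 0.4, -172.0]
force: [1.7, -2.2, 4.2]
gripper_width: 25.6
gripper_force: 2.2
```

Request:
apply_moves(
  delta_pos=[
    [0,0,0.003],
    [0,0,0.006],
    [0,0,0.009],
    [0,0,0.012],
    [0,0,0.015],
    [0,0,0.02],
    [0,0,0.025],
    [0,0,0.03],
  ],
  rot=[
    [0,0,0],
    [0,0,0],
    [0,0,0],
    [0,0,0],
    [0,0,0],
    [0,0,0],
    [0,0,0],
    [0,0,0],
  ],
  hand=[0.28,0.28,0.28,0.28,0.28,0.28,0.28,0.28],
)

```text
time_s: 18.35
ee_pos: [495.6, -24.8, 30.2]
ee_rot: [-179.9, 0.1, -172.0]
force: [2.7, -5.5, -4.6]
gripper_width: 25.4
gripper_force: 2.7
```

Request:
apply_moves(
  delta_pos=[
    [0,-0.006,-0.006],
    [0.001,-0.012,-0.008],
    [0.002,-0.02,-0.008],
    [0.003,-0.027,-0.008],
  ],
  rot=[
    [0,0,0],
    [0,0,0],
    [0,0,0],
    [0,0,0],
  ],
  hand=[0.28,0.28,0.28,0.28],
)

```text
time_s: 18.68
ee_pos: [494.5, -27.0, 29.7]
ee_rot: [179.9, -0.1, -172.0]
force: [0.1, -0.6, -0.1]
gripper_width: 25.5
gripper_force: 0.0
```

Request:
apply_moves(
  delta_pos=[
    [0.002,-0.015,0.01],
    [0.004,-0.033,0.02],
    [0.004,-0.033,0.05],
    [0.004,-0.033,0.1],
  ],
  rot=[
    [0,0,0],
    [0,0,0],
    [0,0,0],
    [0,0,0],
  ],
  hand=[0.28,0.28,0.28,0.28],
)

```text
time_s: 19.02
ee_pos: [495.2, -31.3, 42.0]
ee_rot: [180.0, -0.1, -172.0]
force: [-0.1, 0.6, 0.6]
gripper_width: 25.3
gripper_force: 0.0
```

Request:
apply_moves(
  delta_pos=[
    [0,0,0.1],
    [0,0,0.3],
    [0,0,0.5],
    [0,0,0.8],
    [0,0,0.8],
  ],
  rot=[
    [0,0,0],
    [0,0,0],
    [0,0,0],
    [0,0,0],
    [0,0,0],
  ],
  hand=[0.28,0.28,0.28,0.28,0.28],
)

```text
time_s: 19.43
ee_pos: [500.0, -31.5, 144.8]
ee_rot: [-179.8, 0.7, -172.0]
force: [0.2, -0.1, -0.3]
gripper_width: 25.7
gripper_force: 0.0
```

Run:
```python
from h import *
s=env.state();print(s["ee_pos"],s["force"])
a=viewer.grab_frame("scene")
for n in("tab_foot","bolt_nose","tilt_plate"):
    l=spotter.landmark_of(a,n) if n[0:2] in("ta","bo") else spotter.trace(a,n);print(n,[(x.get("position"),x.get("box"),x["score"]) for x in l[:2]])
q=[549.5,-51.4];c,sn=np.cos(.135),np.sin(.135)
for t in(0,12,20,24): print(t,np.array(proj(a,[q[0]-50*c-t*sn,q[1]-50*sn+t*c,54])))
```

```text
[500.00553607 -31.52561773 144.7889384 ] [ 0.19723754 -0.08802353 -0.27549286]
tab_foot [([289.3, 236.8], None, 0.98)]
bolt_nose [([266.0, 217.9], None, 0.9)]
tilt_plate [(None, [309.1, 240.1, 80.6, 60.8], 0.56)]
0 [296.17488876 240.86724677]
12 [292.91026768 238.00211641]
20 [290.75464853 236.11025811]
24 [289.68300852 235.16973723]
```

```bash
python3 -c "
from workcell import env
print(env.job_done())"
```

```text
the job is handed in; nothing more can be done
None
```

I pushed the plate level onto its buffers, slid the bolt to a firm stop under the keeper and let go. In the last camera view the plate was down level with the bolt fully home and the arm clear, and I handed the job in at about 19.5 s of the 42 s; the judge's verdict was not shown.

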